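# Seat the V-block and hold the lens barrel pressed in it

### The arm

A 6-joint arm with a two-finger parallel gripper is mounted at the origin on the work surface. World frame = base frame: x ahead of the robot, y to its left, z up, the work surface at z = 0. Lengths are in m, angles in rad, forces in N, time in s.
With the tool pointing down it reaches from about 0.375 to 0.825 m from the base axis. Payload 5.5 kg.
Tool frame: the origin (TCP) lies on the centre line of the jaws, within the pads' length; the fingertips stand 22 mm ahead of it and the grasp point (between the pads) lies 3 mm ahead of it (env.tip_reach is the distance from the TCP to the fingertips, in m); z points along the fingers, y is the direction in which the jaws open and shut (so a half turn about z gives the same grasp; the last joint's range is limited). The gripper opens to 85 mm and grips with 20 to 120 N. Pads are 22 mm wide; open, the fingers measure 114 mm over their backs; the gripper's body (76 mm by 85 mm) begins 54 mm behind the grasp point. The pads swing forward as they close: fully open they stand 13 mm farther back than shut.
Start: joints at [-1.3, 0.314, -0.047, 1.21, 0, 1.571], TCP at [0.16, -0.578, 0.253] pointing down, gripper open.
Joint ranges: [-2.67, 2.67], [-0.69, 1.73], [-1.03, 1.25], [-2.08, 2.16], [-1.42, 1.45], [-3.14, 3.14]. Speed limits (rad/s): [2.39, 2.39, 3.01, 3.14, 3.14, 3.14].

### API

Orientations are given as a unit quaternion [x, y, z, w].
In Python, from station import env gives the robot as it stands.
- The arm moves only by the tool play_rows, never from a script. Its argument "moves" is a list that holds one entry, the list of rows, each a list of 5 numbers: the shift along the tool's x, y, z in cm, then the turn about the tool's z in degrees, then the gripper command: -1 is fully open, 1 is shut, values between are in proportion. In form: [[[dx, dy, dz, roll, grip], ...]]. A call has 1 to 8 rows; each row is the pose to reach, as a shift and turn from the pose commanded when the call began, along the tool's axes at that moment; what a row does not reach only later rows make up. A row lasts 1/12 s, in which the tool goes at most 41.7 mm and 7.16 degrees, less where a joint would pass 70% of its speed; a pose out of reach is approached as far as the arm can. A call with a gripper value outside its range is refused whole. The fingers move at their own pace and stop on an object; "newtons" is the grip in N (left out, the last holds). Time passes only in rows, so rows that repeat a pose let the fingers close. It gives the time, the measured TCP pose, the force and the opening at its end, in the units of the state.
- env.observe(): the state, without advancing time (a new reading comes with each control period).
- env.grab_frame(name): name is "scene" or "top" or "wrist"; returns a dict with "img" (400x640x3 uint8, blue, green, red), "depth" (400x640 float32, m along the optical axis (not along the pixel's ray), 0 where there is no reading), "fx", "fy", "cx", "cy" (pixels), "cam_to_world" (4x4, takes a point from camera to world coordinates). Camera axes: x right, y up, looking along -z (the intrinsics and any distortion apply to the point x, -y, -z); pixel columns grow to the right and rows downward; lengths in m; the calibration is good to about 2 mm. The wrist camera is an equidistant fisheye: a pixel r from the principal point sees the ray r / f radians off the axis. A picture is of the moment at which its call begins.
- env.close_job(): hands the job in, once; it reports no verdict.
The state is a dict: "time_s": time; "joint_positions": joint angles; "joint_vel": joint speeds; "tau": joint torques, N m; "tool_pos": TCP position; "eef_rot": TCP orientation; "ft_force": force on the tool from outside, world axes, zero at the start; "moment": the same for the moment, N m; "finger_gap": finger opening in m.
Only numpy, scipy, OpenCV 4.12 (cv2) and the standard library are available. Lean on these libraries where they do the work, as an engineer would, in place of code of your own. Each camera call takes 0.05 s, during which the arm holds its last target. There are 200 camera calls.

### The job

The detector's black lens barrel has to be held on its datum for a check: first set the blue V-block, groove up, flat and fully home in the pocket of the sprung nest and let go of it, then lay the lens barrel lengthwise in the middle of the groove so that it rests on both white faces. Press the barrel gently straight down so that both faces carry it and the nest sinks at least half way to its stop, and finish while still holding it pressed there; do not disturb the other things on the bench.

Things in the scene. Friction and masses are not known exactly. Their poses are not given: they have to be found in the camera images.
- pocket (a point): centre of the floor of the pocket in the aluminium nest plate of the fixture. The pocket is 73 mm (x) by 37 mm (y), 10 mm deep, chamfered 2 mm at the mouth; z points up, its mouth and the flat top of the nest (124 x 76 mm) lie 10 mm above this point. The fixture's dark base is 150 x 100 mm, fixed to the bench; this point starts 30 mm above the bench
- nest (a joint): how far the sprung nest plate is pushed straight down, m: 0 up, 0.006 on its stop. It carries nest, V-block and barrel without sinking; pressing on top of them, it starts to move at about 4 N and yields about 1.5 N per mm, reaching its stop at about 13 N
- v_block: loose blue V-block, 70 mm (x) by 34 mm (y) by 40 mm high, about 0.27 kg, starting flat on the bench with the groove up; origin at the centre of its underside, z up. A 90 degree groove with white faces runs along x, open at both ends; its bottom line is 24.5 mm and its upper edges 40 mm above the underside, the edges 31 mm apart. It fits the pocket lengthwise either way round with 1.5 mm to spare on each side; seated, it stands 30 mm above the nest's top
- face_left: white groove face of the V-block on its +y side; origin at the middle of the line (along x) where the seated barrel touches it, 13.4 mm to +y and 37.9 mm above the V-block's underside
- face_right: white groove face of the V-block on its -y side; origin at the middle of the line where the seated barrel touches it, 13.4 mm to -y and 37.9 mm above the V-block's underside
- lens_barrel: loose black lens barrel, a plain cylinder 38 mm dia by 90 mm long with a brass and an aluminium band and glass ends, about 0.14 kg; origin at its centre, x along its axis (it may roll about x). Lying in the groove on both faces its centre is 51.4 mm above the V-block's underside. Either end may face either way. It starts lying along the cradle's x
- cradle: fixed orange cradle on which the barrel starts, 80 mm (x) by 34 mm (y), 17 mm high; origin at the centre of its underside; the barrel's centre starts 32.6 mm above the bench
- vial_a: small glass vial with blue cap, 12 mm dia, 34 mm high, standing; bystander, origin at the centre of its underside, leave it alone
- vial_b: small glass vial with blue cap, 12 mm dia, 34 mm high, standing; bystander, origin at the centre of its underside, leave it alone
- vial_c: small glass vial with blue cap, 12 mm dia, 34 mm high, standing; bystander, origin at the centre of its underside, leave it alone
- amber_jar: amber jar with blue lid, 60 mm dia, 90 mm high; bystander, origin at the centre of its underside, leave it alone
- driver: screwdriver lying flat, 170 mm long along its x, handle to its -x end; bystander, leave it alone
- lens_cap: flat grey disc, 42 mm dia, 12 mm high; bystander, origin at the centre of its underside, leave it alone
- parts_dish: white open dish, 100 x 80 x 25 mm; bystander, origin at the centre of its underside, leave it alone
There are look-alikes about, which are no part of the job. What is shaped like the lens_barrel but red is not meant.

How it is judged:
On the way:
1. the V-block is seated flat and square in the pocket and released, with the barrel not yet on it (x of v_block in the frame of pocket between -0.003 and 0.003 m and y of v_block in the frame of pocket between -0.003 and 0.003 m and z of v_block in the frame of pocket below 0.0018 m and angle between the x axis of v_block and the x axis of pocket, either way round below 0.05 rad and angle between v_block's own z axis and vertical below 0.03 rad and contact force between the fingers and v_block below 0.1 N and distance between lens_barrel and v_block above 0.07 m), for 0.2 s.
At the end, for the whole second after the job is handed in: Still pressing: V-block in pocket (3 mm of centre, <1.8 mm off floor, 0.05 rad square, tilt <0.03); barrel in groove (10 mm along, 2.5 mm across, height +2 mm, 0.06 rad), >2 N on each face; fingers >2 N on barrel; nest down >2.5 mm; barrel still (<10 mm/s) (x of v_block in the frame of pocket between -0.003 and 0.003 m and y of v_block in the frame of pocket between -0.003 and 0.003 m and z of v_block in the frame of pocket below 0.0018 m and angle between the x axis of v_block and the x axis of pocket, either way round below 0.05 rad and angle between v_block's own z axis and vertical below 0.03 rad and x of lens_barrel in the frame of v_block between -0.01 and 0.01 m and y of lens_barrel in the frame of v_block between -0.0025 and 0.0025 m and z of lens_barrel in the frame of v_block below 0.0535 m and angle between the x axis of lens_barrel and the x axis of v_block, either way round below 0.06 rad and contact force between lens_barrel and face_left above 2 N and contact force between lens_barrel and face_right above 2 N and contact force between the fingers and lens_barrel above 2 N and value of joint nest above 0.0025 m and linear speed of lens_barrel below 0.01 m/s); the arm keeps its last pose, push and grip.
It fails at once if a vial or the jar is tipped over (angle between any of vial_a, vial_b, vial_c, amber_jar's own z axis and vertical above 0.6 rad).
It fails at once if a bystander is shifted by more than 25 mm (distance of any of vial_a, vial_b, vial_c, amber_jar, driver, lens_cap, parts_dish from where it was at the start of the episode above 0.025 m).
It fails at once if the barrel is slammed or crushed onto a face (over 45 N on one) (contact force between lens_barrel and face_left above 45 N or contact force between lens_barrel and face_right above 45 N).
It also fails if it takes over 61 s, if anything falls off the work surface, if the arm or the gripper's body presses on something with over 40 N, if the wrist force passes 120 N, or if a joint passes its speed limit or range.

## Working session

There is one attempt and no reset: what is moved stays moved. The work goes in short steps, Python scripts to look and compute and a tool call to move; the robot and the scene stay as the last step left them, time stands still between calls to the robot, and variables do not carry over. Pictures are saved under pics/ and viewed, about 8 in all and at most 12, crops included, and the job is handed in when it is done.

Besides the shell and the picture viewer there is one more tool, called as name(argument=value, ...) on one line, values as JSON. play_rows: Moves the arm, as the interface text tells. Its arguments: {"type":"object","properties":{"moves":{"type":"array"},"newtons":{"type":"number"}},"required":["moves"]}

```bash
mkdir -p pics; cat > h.py <<'E'
import numpy as np, cv2
from station import env
def grab(n,save=None):
    f=env.grab_frame(n)
    if save: cv2.imwrite('pics/'+save,f['img'])
    return f
def pts(f):
    "world xyz per pixel from depth (pinhole)"
    h,w=f['depth'].shape; v,u=np.mgrid[:h,:w]; d=f['depth']
    P=np.stack([(u-f['cx'])/f['fx']*d,-(v-f['cy'])/f['fy']*d,-d,np.ones_like(d)],-1)
    return (P@np.array(f['cam_to_world']).T)[...,:3]
def ray(f,u,v,z):
    T=np.array(f['cam_to_world']); d=T[:3,:3]@np.array([(u-f['cx'])/f['fx'],-(v-f['cy'])/f['fy'],-1]); o=T[:3,3]
    return o+d*(z-o[2])/d[2]
E
python3 - <<'E'
from h import *
import pickle
for n in ('top','scene','wrist'):
    f=grab(n,n+'0.png'); pickle.dump(f,open(n+'0.pkl','wb')); print(n,f['fx'],f['fy'],f['cx'],f['cy'],np.round(f['cam_to_world'],3).tolist())
print(env.observe())
print([k for k in dir(env) if k[0]!='_'])
E
```

```text
top 442.8050335951889 442.8050335951889 319.5475641353646 202.09121678068325 [[-0.006, 0.992, -0.127, 0.399], [-1.0, -0.005, 0.007, 0.03], [0.006, 0.127, 0.992, 1.489], [0.0, 0.0, 0.0, 1.0]]
scene 477.80551749846154 477.80551749846154 323.2665890363167 205.89124722517664 [[0.829, -0.376, 0.413, 1.172], [0.559, 0.555, -0.616, -0.814], [0.002, 0.742, 0.67, 0.97], [0.0, 0.0, 0.0, 1.0]]
wrist 309.70691628693146 309.70691628693146 318.24557053188653 203.27020846225324 [[0.267, 0.914, 0.306, 0.24], [-0.964, 0.253, 0.084, -0.557], [-0.001, -0.317, 0.948, 0.372], [0.0, 0.0, 0.0, 1.0]]
{'time_s': 0.15, 'joint_positions': array([-1.29999283e+00,  3.14075794e-01, -4.77723329e-02,  1.21021993e+00,
       -2.37313597e-05,  1.57081281e+00]), 'joint_vel': array([ 1.66849229e-03, -1.22865701e-03,  2.69011171e-03, -6.96782159e-05,
       -4.14037233e-04, -8.80260102e-04]), 'tau': array([-1.28392574e-03, -5.40045583e+01,  3.40059614e+01,  1.32488666e-02,
       -2.11754473e-04,  8.85179077e-06]), 'tool_pos': array([ 0.16039351, -0.57776521,  0.25265909]), 'eef_rot': array([ 9.90848091e-01,  1.34980206e-01, -9.75964724e-05, -6.28441237e-04]), 'ft_force': array([ 0.73843024, -0.13450763, -0.13586705]), 'moment': array([-0.06804143, -0.03721891, -0.02994417]), 'finger_gap': 0.08567129309455417}
['Unreachable', 'close_job', 'grab_frame', 'observe', 'tip_reach']
```

View pics/top0.png

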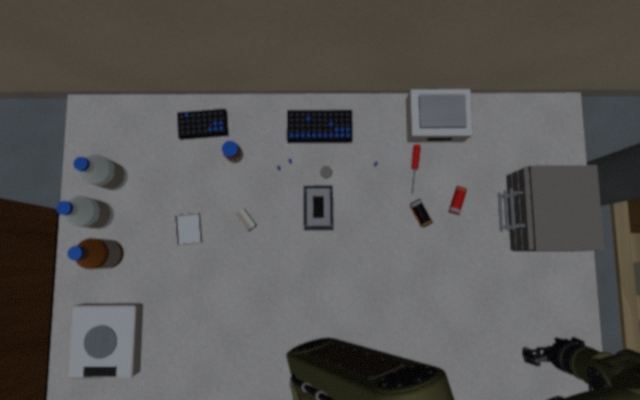

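View pics/scene0.png

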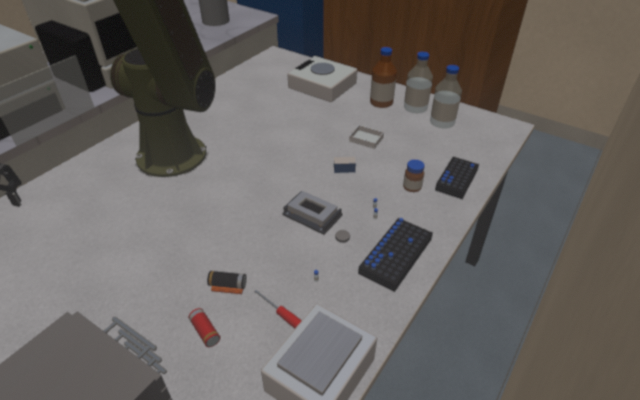

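Top view: the fixture is at (318,207) and the V-block at (246,218), which shows blue at scene (344,166). Barrel candidates are the black one on the orange cradle at top (420,213), scene (227,280), and the red look-alike at top (457,200), scene (205,327). I choose the black one. Next I measure it and check it in a close crop.

```bash
python3 - <<'E'
from h import *
import pickle
fs={n:pickle.load(open(n+'0.pkl','rb')) for n in('top','scene')}
win={'top':{'vb':(230,200,264,236),'bar':(404,194,436,232),'fix':(295,178,342,236)},'scene':{'vb':(328,152,362,178),'bar':(200,264,252,298),'fix':(278,186,348,236)}}
for n,f in fs.items():
    P=pts(f)
    for k,(a,b,c,d) in win[n].items():
        Q=P[b:d,a:c].reshape(-1,3); 
        print(n,k,'ztable',np.round(np.percentile(Q[:,2],[5,50,95,99]),4))
        for lo in ((0.012,0.03) if k!='fix' else (0.01,0.034)):
            m=Q[Q[:,2]>lo]; 
            if len(m)<5: continue
            r=cv2.minAreaRect(m[:,:2].astype(np.float32)*1000); print('  >',lo,len(m),np.round(m.mean(0),4),'rect',np.round(r[0],1),np.round(r[1],1),round(r[2],1))
t=cv2.imread('pics/top0.png');s=cv2.imread('pics/scene0.png')
R=lambda i,a,b,c,d:cv2.resize(i[b:d,a:c],(390,290),interpolation=cv2.INTER_CUBIC)
cv2.imwrite('pics/crop1.png',np.vstack([np.hstack([R(t,225,180,285,240),R(t,395,180,475,240)]),np.hstack([R(s,280,140,380,240),R(s,180,255,270,350)])]))
E
```

```text
top vb ztable [-0.0061  0.0001  0.0363  0.0412]
  > 0.012 242 [0.5238 0.2583 0.0791] rect [463.7 171.2] [305.2  52.5] 55.6
  > 0.03 140 [0.5214 0.2537 0.1184] rect [464.1 170.8] [305.3  49.4] 55.9
top bar ztable [-0.0057  0.0009  0.0517  0.0564]
  > 0.012 337 [ 0.5419 -0.3039  0.0758] rect [ 466.6 -156.4] [ 90.5 394.5] 27.0
  > 0.03 327 [ 0.5419 -0.304   0.0776] rect [ 466.6 -156.4] [ 90.5 394.5] 27.0
top fix ztable [-0.0051  0.0043  0.0415  0.0452]
  > 0.01 1139 [0.5651 0.0262 0.0493] rect [534.3  24.3] [270.2  98.3] 1.6
  > 0.034 610 [0.5651 0.0262 0.0701] rect [519.  29.] [ 79.6 239.9] 89.9
scene vb ztable [-0.002   0.0031  0.0381  0.0418]
  > 0.012 282 [0.5417 0.2472 0.0432] rect [ 859.5 -254.3] [  69.3 1280.7] 32.3
  > 0.03 166 [0.5462 0.2409 0.0581] rect [ 859.2 -254.5] [  68.6 1280.7] 32.3
scene bar ztable [-0.0016  0.0032  0.0524  0.055 ]
  > 0.012 684 [ 0.5606 -0.3262  0.0507] rect [ 860.  -534.9] [ 96.8 832.3] 54.8
  > 0.03 558 [ 0.5611 -0.3266  0.0576] rect [ 860.  -534.9] [ 96.8 832.3] 54.8
scene fix ztable [-0.0016  0.004   0.0421  0.0443]
  > 0.01 1448 [0.5869 0.0098 0.0374] rect [ 880.6 -335.8] [ 176.1 1106.6] 40.4
  > 0.034 676 [0.5814 0.0116 0.054 ] rect [ 880.7 -343.6] [ 149.4 1097.1] 39.5
```

View pics/crop1.png

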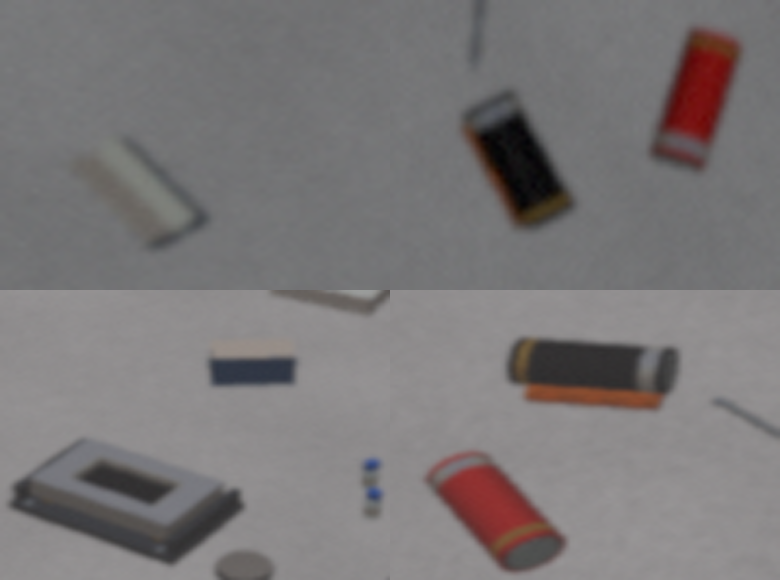

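The crop confirms it: blue-sided block with white groove top, and the black barrel with brass and aluminium bands on the orange cradle. The red one is the decoy. I recompute with the depth dropouts filtered.

```bash
python3 - <<'E'
from h import *
import pickle
fs={n:pickle.load(open(n+'0.pkl','rb')) for n in('top','scene')}
win={'top':{'vb':(230,200,264,236),'bar':(404,194,436,232),'fix':(295,178,342,236)},'scene':{'vb':(328,152,362,178),'bar':(200,264,252,298),'fix':(278,186,348,236)}}
for n,f in fs.items():
    P=pts(f)
    for k,(a,b,c,d) in win[n].items():
        Q=P[b:d,a:c].reshape(-1,3); Q=Q[f['depth'][b:d,a:c].ravel()>0.1]
        for lo in ((0.012,0.028) if k!='fix' else (0.01,0.034)):
            m=Q[(Q[:,2]>lo)&(Q[:,2]<.07)].astype(np.float32)
            r=cv2.minAreaRect(m[:,:2]*1000); w,v=np.linalg.eigh(np.cov(m[:,:2].T)); a_=np.degrees(np.arctan2(v[1,1],v[0,1]))
            print(n,k,'>',lo,len(m),np.round(m.mean(0),4),'rect',np.round(r[0],1),np.round(r[1],1),round(r[2],1),'pca ang',round(a_,1))
E
```

```text
top vb > 0.012 234 [0.5281 0.2661 0.0309] rect [528.8 266.7] [70.7 34.3] 36.9 pca ang -142.6
top vb > 0.028 165 [0.5285 0.2669 0.0341] rect [528.5 266.5] [69.5 34.2] 37.3 pca ang -140.6
top bar > 0.012 330 [ 0.5449 -0.311   0.0458] rect [ 547.  -314.3] [90.5 40.3] 26.6 pca ang -152.8
top bar > 0.028 320 [ 0.545  -0.3114  0.0467] rect [ 547.  -314.3] [90.5 40.3] 26.6 pca ang -152.9
top fix > 0.01 1126 [0.567  0.0262 0.0327] rect [581.5  26.4] [176.7  98.1] 0.8 pca ang 179.6
top fix > 0.034 597 [0.5687 0.0261 0.0393] rect [567.4  28.9] [ 79.6 143. ] 89.9 pca ang 179.4
scene vb > 0.012 278 [0.5327 0.2624 0.0299] rect [530.6 264.6] [69.7 44.1] 39.0 pca ang -144.2
scene vb > 0.028 182 [0.5301 0.2656 0.0349] rect [530.8 264.8] [69. 44.] 39.0 pca ang -144.3
scene bar > 0.012 677 [ 0.5543 -0.3211  0.0412] rect [ 549.3 -316.9] [93.7 38.7] 28.5 pca ang -150.7
scene bar > 0.028 568 [ 0.5537 -0.3204  0.0455] rect [ 548.9 -317.1] [92.8 38.7] 28.5 pca ang -151.2
scene fix > 0.01 1438 [0.5829 0.0155 0.031 ] rect [598.1  21.2] [210.5  98.6] 2.5 pca ang -178.5
scene fix > 0.034 666 [0.5725 0.024  0.0402] rect [573.   25.4] [ 82.2 144.3] 89.7 pca ang 179.9
```

play_rows(moves=[[[27,-17,0,-45,-1],[27,-17,0,-45,-1],[27,-17,0,-45,-1],[27,-17,0,-45,-1],[27,-17,0,-45,-1],[27,-17,0,-45,-1],[27,-17,0,-45,-1],[27,-17,0,-45,-1]]])

```text
time_s: 0.82
tool_pos: [0.3768, -0.3393, 0.2532]
eef_rot: [0.863, 0.505, 0.0, -0.0]
ft_force: [1.0, 0.0, -0.7]
finger_gap: 0.0855
```

```bash
cat >> h.py <<'E'
def th():
    o=env.observe(); x,y,z,w=o['eef_rot']; return np.degrees(2*np.arctan2(y,x))
def go(x,y,z,t):
    "print row (cm, deg) from the present pose to TCP x,y,z with tool-x heading t deg"
    from scipy.spatial.transform import Rotation as R
    o=env.observe(); M=R.from_quat(o['eef_rot']).as_matrix(); d=M.T@(np.array([x,y,z])-o['tool_pos'])*100
    c=np.degrees(np.arctan2(M[1,0],M[0,0])); print('row',np.round(d,2),'roll',round(-((t-c+180)%360-180),2),'now',np.round(o['tool_pos'],4),'th',round(c,2),'q6',np.round(np.degrees(o['joint_positions'][[0,5]]),1),'F',np.round(o['ft_force'],1),'gap',round(o['finger_gap'],4),'t',o['time_s'])
E
python3 -c "
from h import *
go(.5295,.2655,.22,37.5);go(.5295,.2655,.22,217.5)"
```

```text
row [ 60.22 -16.26   3.39] roll 23.22 now [ 0.3768 -0.3393  0.2532] th 60.72 q6 [-42.   77.2] F [ 1.   0.  -0.7] gap 0.0855 t 0.8167
row [ 60.22 -16.26   3.39] roll -156.78 now [ 0.3768 -0.3393  0.2532] th 60.72 q6 [-42.   77.2] F [ 1.   0.  -0.7] gap 0.0855 t 0.8167
```

play_rows(moves=[[[30,-8,1,-56,-1],[30,-8,1,-56,-1],[30,-8,1,-56,-1],[30,-8,1,-56,-1],[30,-8,1,-56,-1],[30,-8,1,-56,-1],[30,-8,1,-56,-1],[30,-8,1,-56,-1]]])

```text
time_s: 1.48
tool_pos: [0.4535, -0.0377, 0.2431]
eef_rot: [0.522, 0.853, 0.001, -0.0]
ft_force: [0.7, -0.5, -0.5]
finger_gap: 0.0852
```

```bash
python3 -c "
from h import *
go(.5295,.2655,.22,217.5)"
```

```text
row [23.54 20.55  2.36] roll -100.45 now [ 0.4535 -0.0377  0.2431] th 117.05 q6 [-4.8 58.1] F [ 0.7 -0.5 -0.5] gap 0.0852 t 1.4833
```

play_rows(moves=[[[23.5,20.5,3,-57,-1],[23.5,20.5,3,-57,-1],[23.5,20.5,3,-57,-1],[23.5,20.5,3,-57,-1],[23.5,20.5,3,-57,-1],[23.5,20.5,3,-57,-1],[23.5,20.5,3,-57,-1],[23.5,20.5,3,-57,-1]]])

```text
time_s: 2.15
tool_pos: [0.532, 0.2645, 0.2123]
eef_rot: [0.052, 0.999, 0.001, -0.0]
ft_force: [0.5, -0.8, 0.9]
finger_gap: 0.0855
```

play_rows(moves=[[[0,0,0,-43.5,-1],[0,0,0,-43.5,-1],[0,0,0,-43.5,-1],[0,0,0,-43.5,-1],[0,0,0,-43.5,-1],[0,0,0,-43.5,-1],[0,0,0,-43.5,-1],[0,0,0,-43.5,-1]]])

```text
time_s: 2.82
tool_pos: [0.5316, 0.2601, 0.2131]
eef_rot: [-0.316, 0.949, -0.0, -0.0]
ft_force: [0.6, -0.3, -1.2]
finger_gap: 0.0853
```

```bash
cat >> h.py <<'E'
def fray(f,u,v,z):
    "fisheye pixel(s) -> world on plane z"
    T=np.array(f['cam_to_world']); x=(np.asarray(u,float)-f['cx'])/f['fx']; y=(np.asarray(v,float)-f['cy'])/f['fy']; r=np.hypot(x,y)+1e-12
    c=np.stack([np.sin(r)*x/r,-np.sin(r)*y/r,-np.cos(r)],-1)@T[:3,:3].T; o=T[:3,3]
    return o+c*((z-o[2])/c[...,2])[...,None]
def fpts(f):
    h,w=f['depth'].shape; v,u=np.mgrid[:h,:w].astype(float); x=(u-f['cx'])/f['fx']; y=(v-f['cy'])/f['fy']; r=np.hypot(x,y)+1e-12
    c=np.stack([np.tan(r)*x/r,-np.tan(r)*y/r,-np.ones_like(r)],-1)*f['depth'][...,None]; T=np.array(f['cam_to_world'])
    return c@T[:3,:3].T+T[:3,3]
def ortho(f,z,cx,cy,half=.1,s=.0005):
    "rectified top-down picture of plane z (col=+x? no: col -> -y, row down -> -x)"
    n=int(2*half/s); i,j=np.mgrid[:n,:n]; X=cx+half-i*s; Y=cy+half-j*s
    T=np.array(f['cam_to_world']); c=(np.stack([X,Y,np.full(X.shape,z)],-1)-T[:3,3])@T[:3,:3]
    a=np.arctan2(np.hypot(c[...,0],c[...,1]),-c[...,2]); q=np.hypot(c[...,0],c[...,1])+1e-12
    u=f['cx']+f['fx']*a*c[...,0]/q; v=f['cy']-f['fy']*a*c[...,1]/q
    return cv2.remap(f['img'],u.astype(np.float32),v.astype(np.float32),cv2.INTER_LINEAR)
E
python3 - <<'E'
from h import *
go(.5295,.2655,.22,217.5)
f=grab('wrist','w1.png'); P=fpts(f); ok=f['depth']>.05
m=ok&(P[...,2]>.02)&(P[...,2]<.05)&(np.hypot(P[...,0]-.53,P[...,1]-.266)<.06)
Q=P[m]; r=cv2.minAreaRect((Q[:,:2]*1000).astype(np.float32)); print(m.sum(),Q.mean(0),r)
E
```

```text
row [-0.15  0.55 -0.69] roll -0.65 now [0.5316 0.2601 0.2131] th -143.15 q6 [ 26.1 -10.8] F [ 0.6 -0.3 -1.2] gap 0.0853 t 2.8167
2330 [0.52916917 0.26523119 0.03152628] ((530.66064453125, 266.1650390625), (71.05415344238281, 33.9664421081543), 37.02906799316406)
```

View pics/w1.png

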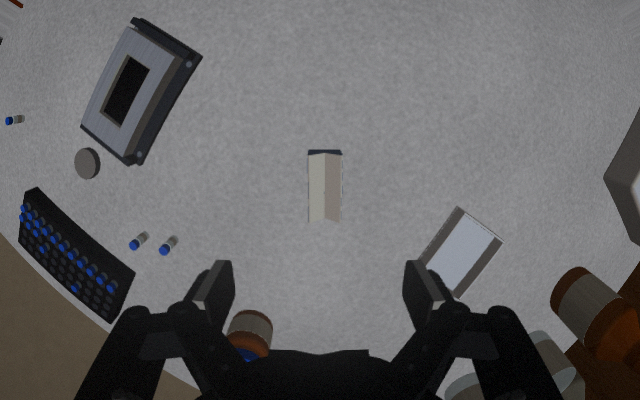

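The V-block is at (325,186) between the open fingers, with the nest at (130,90). I descend over the block.

```bash
python3 -c "
from h import *
go(.5304,.266,.037,-143)"
```

```text
row [-0.26  0.54 17.61] roll -0.17 now [0.5316 0.2601 0.2131] th -143.17 q6 [ 26.1 -10.8] F [-0.2 -0.8  0.3] gap 0.0853 t 2.8667
```

play_rows(moves=[[[-0.26,0.54,4,0,-1],[-0.26,0.54,8,0,-1],[-0.26,0.54,11,0,-1],[-0.26,0.54,13,0,-1],[-0.26,0.54,15,0,-1],[-0.26,0.54,16,0,-1],[-0.26,0.54,16,0,-1],[-0.26,0.54,16,0,-1]]])

```text
time_s: 3.53
tool_pos: [0.5305, 0.266, 0.0534]
eef_rot: [-0.317, 0.948, -0.0, -0.0]
ft_force: [0.4, 0.8, 0.2]
finger_gap: 0.0856
```

```bash
python3 -c "
from h import *
go(.5304,.266,.037,-143)"
```

```text
row [0.01 0.   1.64] roll -0.05 now [0.5305 0.266  0.0534] th -143.05 q6 [ 26.6 -10.3] F [0.4 0.8 0.2] gap 0.0856 t 3.5333
```

play_rows(moves=[[[0,0,1.0,0,-1],[0,0,1.6,0,-1],[0,0,1.6,0,0.3],[0,0,1.6,0,0.3],[0,0,1.6,0,1],[0,0,1.6,0,1],[0,0,1.6,0,1],[0,0,1.6,0,1]]], newtons=50)

```text
time_s: 4.2
tool_pos: [0.5311, 0.2664, 0.038]
eef_rot: [-0.317, 0.948, 0.0, 0.001]
ft_force: [-0.2, 1.0, 3.3]
finger_gap: 0.033
```

play_rows(moves=[[[0,0,0,0,1],[0,0,0,0,1],[0,0,0,0,1],[0,0,0,0,1]]])

```text
time_s: 4.53
tool_pos: [0.531, 0.2664, 0.038]
eef_rot: [-0.317, 0.948, 0.0, 0.001]
ft_force: [-0.6, 0.2, 6.1]
finger_gap: 0.033
```

play_rows(moves=[[[0,0,-1,0,1],[0,0,-3,0,1],[0,0,-6,0,1],[0,0,-9,0,1],[0,0,-12,0,1],[0,0,-12,0,1],[0,0,-12,0,1],[0,0,-12,0,1]]])

```text
time_s: 5.2
tool_pos: [0.5298, 0.2657, 0.1566]
eef_rot: [-0.317, 0.948, -0.0, -0.001]
ft_force: [-0.9, 0.9, -3.1]
finger_gap: 0.0332
```

```bash
python3 - <<'E'
from h import *
f=grab('wrist'); P=fpts(f); ok=f['depth']>.05
m=ok&(P[...,2]>.033)&(P[...,2]<.06)&(np.hypot(P[...,0]-.567,P[...,1]-.027)<.12)
Q=P[m]; print(m.sum(),np.median(Q[:,2]),cv2.minAreaRect((Q[:,:2]*1000).astype(np.float32)))
go(.567,.027,.16,180)
E
```

```text
5795 0.038628935069817905 ((570.7509155273438, 25.18160629272461), (126.11241912841797, 78.7365951538086), 0.30129680037498474)
row [ 11.35 -21.31  -0.4 ] roll 37.02 now [0.5293 0.2654 0.1558] th -142.98 q6 [ 26.6 -10.4] F [-0.   0.1 -3.6] gap 0.0328 t 5.25
```

```bash
python3 -c "
from h import *
go(.569,.12,.16,180)"
```

```text
row [  5.59 -14.    -0.41] roll 37.02 now [0.5293 0.2654 0.1558] th -142.98 q6 [ 26.6 -10.4] F [-0.   0.1 -3.6] gap 0.0328 t 5.25
```

play_rows(moves=[[[0.8,-2,-0.4,7,1],[2,-5,-0.4,14,1],[3.5,-8.5,-0.4,21,1],[4.7,-12,-0.4,28,1],[5.6,-14,-0.4,35,1],[5.6,-14,-0.4,37,1],[5.6,-14,-0.4,37,1],[5.6,-14,-0.4,37,1]]])

```text
time_s: 5.92
tool_pos: [0.569, 0.1202, 0.1597]
eef_rot: [-0.001, 1.0, -0.0, -0.002]
ft_force: [-0.3, 0.2, -3.2]
finger_gap: 0.0333
```

```bash
python3 - <<'E'
from h import *
f=grab('wrist'); P=fpts(f); ok=f['depth']>.05
m=ok&(P[...,2]>.034)&(P[...,2]<.055)&(abs(P[...,0]-.567)<.085)&(abs(P[...,1]-.027)<.055)
Q=P[m]; print(m.sum(),np.median(Q[:,2]),cv2.minAreaRect((Q[:,:2]*1000).astype(np.float32)))
o=ortho(f,.04,.569,.026,.1,.0004); cv2.imwrite('pics/o1.png',o)
# pocket: dark blob, mouth plane
g=cv2.cvtColor(o,cv2.COLOR_BGR2GRAY); print(np.percentile(g,[5,25,50,75,95]))
b=(g<70).astype(np.uint8); n,l,st,c=cv2.connectedComponentsWithStats(b)
for i in range(1,n):
    if st[i,4]>800:
        cn=np.argwhere(l==i)[:,::-1].astype(np.float32); r=cv2.minAreaRect(cn); print(st[i],'world',.569+.1-r[0][1]*.0004,.026+.1-r[0][0]*.0004,np.array(r[1])*.4,r[2])
go(.569,.026,.16,180)
E
```

```text
8231 0.03866198890854905 ((570.594482421875, 25.006229400634766), (125.31851959228516, 77.72073364257812), 0.21175707876682281)
[ 29. 110. 139. 146. 151.]
[   99     0   249   437 33415] world 0.5818736022949218 0.03683648681640625 [174.55147705  98.79592896] 89.82689666748047
[  203   162    91   179 15765] world 0.5685999999999999 0.02679999999999999 [71.2 36. ] 90.0
[   0  225   99   54 3451] world 0.5652631591796874 0.10569168090820312 [19.35778198 42.90681458] 77.27564239501953
row [ 0.03 -9.48  0.  ] roll 0.11 now [0.5692 0.1208 0.16  ] th -179.89 q6 [12.  11.9] F [-0.1  0.  -2.5] gap 0.0332 t 5.9667
```

View pics/o1.png

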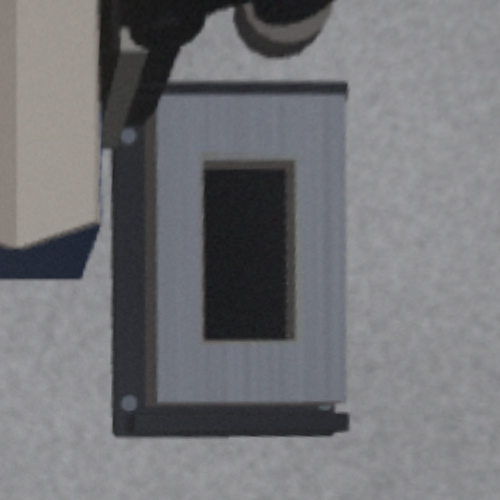

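play_rows(moves=[[[0,-2,0,0,1],[0.05,-5,0.5,0,1],[0.05,-8,2,0,1],[0.05,-9.5,4,0,1],[0.05,-9.5,5.5,0,1],[0.05,-9.5,6,0,1],[0.05,-9.5,6,0,1],[0.05,-9.5,6,0,1]]])

```text
time_s: 6.63
tool_pos: [0.5696, 0.0266, 0.1014]
eef_rot: [-0.001, 1.0, 0.0, -0.0]
ft_force: [-0.5, -0.6, -1.8]
finger_gap: 0.0329
```

```bash
python3 - <<'E'
from h import *
go(.5697,.0258,.098,180)
f=grab('wrist')
a=ortho(f,.04,.56,.026,.08,.0004)
b=ortho(f,.06,.56,.026,.08,.0004)
cv2.imwrite('pics/o2.png',np.hstack([a,b]))
E
```

```text
row [-0.01 -0.08  0.34] roll 0.13 now [0.5696 0.0266 0.1014] th -179.87 q6 [2.7 2.5] F [-0.5 -0.6 -1.8] gap 0.0329 t 6.6333
```

View pics/o2.png

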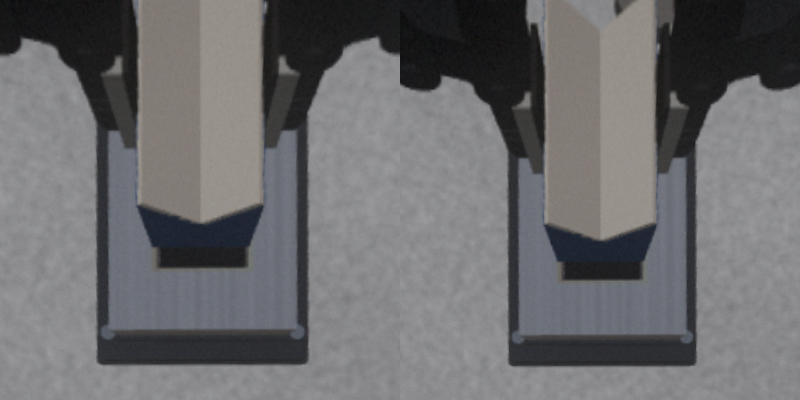

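The block is centred about 1 mm to +y and 1 mm to −x of the pocket. I correct that and lower it.

play_rows(moves=[[[-0.08,-0.1,0.5,0.1,1],[-0.08,-0.1,1,0.1,1],[-0.08,-0.1,1.5,0.1,1],[-0.08,-0.1,1.8,0.1,1],[-0.08,-0.1,2.1,0.1,1],[-0.08,-0.1,2.3,0.1,1],[-0.08,-0.1,2.4,0.1,1],[-0.08,-0.1,2.4,0.1,1]]])

```text
time_s: 7.35
tool_pos: [0.5703, 0.0246, 0.077]
eef_rot: [0.001, 1.0, 0.0, -0.0]
ft_force: [-0.3, 0.0, -2.5]
finger_gap: 0.033
```

play_rows(moves=[[[0,0,0.1,0,1],[0,0,0.2,0,1],[0,0,0.3,0,1],[0,0,0.4,0,1],[0,0,0.5,0,1],[0,0,0.5,0,1]]])

```text
time_s: 7.85
tool_pos: [0.5703, 0.0246, 0.0721]
eef_rot: [0.001, 1.0, -0.0, -0.0]
ft_force: [-0.5, -0.6, -2.2]
finger_gap: 0.033
```

play_rows(moves=[[[0,0,0.1,0,1],[0,0,0.2,0,1],[0,0,0.3,0,1],[0,0,0.35,0,1],[0,0,0.35,0,1]]])

```text
time_s: 8.27
tool_pos: [0.5703, 0.0246, 0.0686]
eef_rot: [0.001, 1.0, -0.0, -0.0]
ft_force: [-1.1, -0.5, -2.5]
finger_gap: 0.033
```

play_rows(moves=[[[0,0,0.05,0,1],[0,0,0.1,0,1],[0,0,0.15,0,1],[0,0,0.15,0,1]]])

```text
time_s: 8.6
tool_pos: [0.5705, 0.0246, 0.0679]
eef_rot: [0.001, 1.0, -0.0, 0.0]
ft_force: [-2.7, -0.2, 5.2]
finger_gap: 0.033
```

play_rows(moves=[[[0,0,0,0,0.0],[0,0,0,0,0.0],[0,0,0,0,0.0],[0,0,0,0,0.0],[0,0,0,0,0.0],[0,0,-1,0,0.0],[0,0,-2,0,-0.2],[0,0,-4,0,-0.5]]])

```text
time_s: 9.27
tool_pos: [0.5692, 0.0245, 0.1069]
eef_rot: [0.001, 1.0, -0.0, -0.001]
ft_force: [0.2, 0.5, 0.3]
finger_gap: 0.0617
```

play_rows(moves=[[[0,0,-4,0,-1],[0,0,-8,0,-1],[0,0,-10,0,-1],[0,0,-10,0,-1],[0,0,-10,0,-1],[0,0,-10,0,-1]]])

```text
time_s: 9.77
tool_pos: [0.5703, 0.0246, 0.2075]
eef_rot: [0.001, 1.0, 0.0, 0.0]
ft_force: [0.8, 0.2, 0.7]
finger_gap: 0.0855
```

```bash
python3 - <<'E'
from h import *
f=grab('wrist'); P=fpts(f); ok=f['depth']>.05
n=ok&(P[...,2]>.034)&(P[...,2]<.045)&(abs(P[...,0]-.57)<.085)&(abs(P[...,1]-.026)<.055)
m=ok&(P[...,2]>.05)&(P[...,2]<.085)&(abs(P[...,0]-.57)<.06)&(abs(P[...,1]-.026)<.03)
for q in(n,m):
    Q=P[q]; r=cv2.minAreaRect((Q[:,:2]*1000).astype(np.float32)); print(q.sum(),np.percentile(Q[:,2],[5,50,98]).round(4),r)
# top edges height fwd/back, left/right
for a,b in((-.03,-.01),(.01,.03)):
    Q=P[m]; k=Q[(Q[:,0]-.57>a)&(Q[:,0]-.57<b)]; print('zmax x',a,np.percentile(k[:,2],[10,90]).round(4), 'y',[np.percentile(k[s][:,2],90).round(4) for s in (k[:,1]>.026,k[:,1]<.026)])
a=ortho(f,.04,.57,.026,.1,.0005); b=ortho(f,.07,.57,.026,.1,.0005)
cv2.imwrite('pics/o3.png',np.hstack([a,b])); go(.547,-.315,.2,207.5)
E
```

```text
6416 [0.0374 0.0386 0.0401] ((570.0963745117188, 25.065370559692383), (123.93670654296875, 76.7786865234375), 0.11873723566532135)
2976 [0.0536 0.0616 0.0689] ((570.9461669921875, 23.62606430053711), (34.19123840332031, 71.48446655273438), 89.99147033691406)
zmax x -0.03 [0.0549 0.0678] y [np.float64(0.0678), np.float64(0.0679)]
zmax x 0.01 [0.0551 0.0678] y [np.float64(0.0676), np.float64(0.0678)]
row [  2.22 -33.96   0.67] roll -27.58 now [0.5697 0.0246 0.2067] th 179.92 q6 [2.5 2.6] F [0.5 0.  0.3] gap 0.0854 t 9.8167
```

View pics/o3.png

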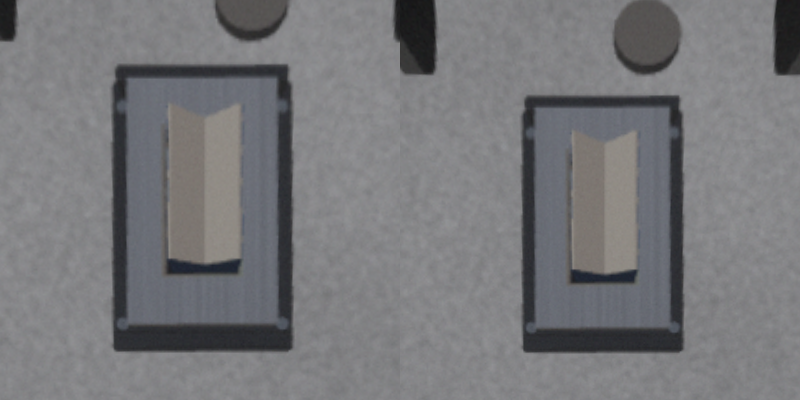

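Picture: the V-block sits level and square in the pocket, top at 70 mm, 1.4 mm to −y, released. Now the barrel.

play_rows(moves=[[[2.2,-32,0.7,-27.5,-1],[2.2,-32,0.7,-27.5,-1],[2.2,-32,0.7,-27.5,-1],[2.2,-32,0.7,-27.5,-1],[2.2,-32,0.7,-27.5,-1],[2.2,-32,0.7,-27.5,-1],[2.2,-32,0.7,-27.5,-1],[2.2,-32,0.7,-27.5,-1]]])

```text
time_s: 10.48
tool_pos: [0.5465, -0.2968, 0.1986]
eef_rot: [-0.237, 0.972, 0.001, -0.001]
ft_force: [0.9, 0.2, -0.1]
finger_gap: 0.0858
```

play_rows(moves=[[[0,-1.5,0,0,-1],[0,-1.5,0,0,-1],[0,-1.5,0,0,-1]]])

```text
time_s: 10.73
tool_pos: [0.5539, -0.3088, 0.1985]
eef_rot: [-0.236, 0.972, 0.001, -0.001]
ft_force: [0.7, 0.1, -0.4]
finger_gap: 0.0857
```

```bash
python3 - <<'E'
from h import *
f=grab('wrist','w4.png'); P=fpts(f); ok=f['depth']>.05
m=ok&(P[...,2]>.03)&(P[...,2]<.06)&(np.hypot(P[...,0]-.547,P[...,1]+.315)<.06)
Q=P[m]; r=cv2.minAreaRect((Q[:,:2]*1000).astype(np.float32)); print(m.sum(),Q.mean(0),np.percentile(Q[:,2],98),r)
k=Q[Q[:,2]>.046]; w,v=np.linalg.eigh(np.cov(k[:,:2].T)); print(k.mean(0),cv2.minAreaRect((k[:,:2]*1000).astype(np.float32)),np.degrees(np.arctan2(v[1,1],v[0,1])))
go(.547,-.315,.2,207.5)
E
```

```text
3869 [ 0.54525565 -0.31670833  0.04637799] 0.05101998643248168 ((547.8897705078125, -315.4146728515625), (91.80244445800781, 38.04409408569336), 26.819652557373047)
[ 0.54626923 -0.31656779  0.04893132] ((547.7951049804688, -315.33892822265625), (90.95454406738281, 26.39242935180664), 26.529006958007812) -153.01102801959394
row [ 0.95 -0.32 -0.12] roll -0.09 now [ 0.554  -0.3078  0.1988] th -152.59 q6 [-29.1 -56.5] F [-0.2 -0.  -0.4] gap 0.0857 t 10.7833
```

View pics/w4.png

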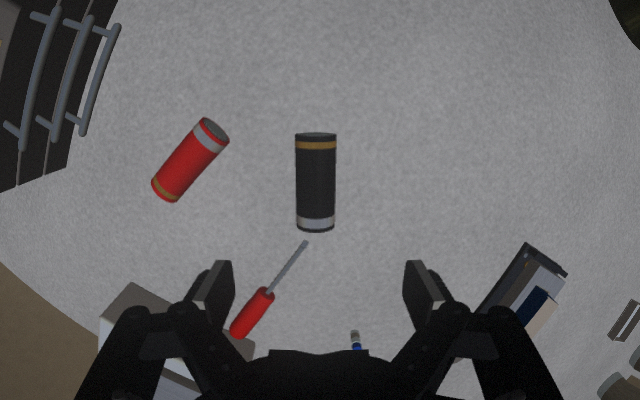

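The black barrel with brass and aluminium bands is at (316,182), the red decoy at (190,160), and the driver tip at (306,242) is clear of the fingers. I approach.

```bash
python3 -c "
from h import *
go(.5478,-.3154,.037,-153.2)"
```

```text
row [ 0.88 -0.44 16.18] roll 0.61 now [ 0.554  -0.3078  0.1988] th -152.59 q6 [-29.1 -56.5] F [-0.2 -0.  -0.4] gap 0.0857 t 10.7833
```

play_rows(moves=[[[0.9,-0.45,3,0.6,-1],[0.9,-0.45,6,0.6,-1],[0.9,-0.45,8,0.6,-1],[0.9,-0.45,9,0.6,-1],[0.9,-0.45,10,0.6,-1],[0.9,-0.45,10,0.6,-1],[0.9,-0.45,10,0.6,-1]]])

```text
time_s: 11.37
tool_pos: [0.5493, -0.3162, 0.1008]
eef_rot: [-0.232, 0.973, -0.0, 0.0]
ft_force: [0.8, 0.0, 0.2]
finger_gap: 0.0856
```

```bash
python3 - <<'E'
from h import *
f=grab('wrist'); P=fpts(f); ok=f['depth']>.04
m=ok&(P[...,2]>.03)&(P[...,2]<.06)&(np.hypot(P[...,0]-.547,P[...,1]+.315)<.07)
Q=P[m]; r=cv2.minAreaRect((Q[:,:2]*1000).astype(np.float32)); print(m.sum(),r)
go(.5478,-.3154,.037,-153.2)
E
```

```text
7856 ((548.0658569335938, -315.7395935058594), (92.03789520263672, 38.01219940185547), 26.80901336669922)
row [0.13 0.21 6.45] roll 0.06 now [ 0.5498 -0.3167  0.1015] th -153.14 q6 [-29.9 -56.8] F [ 0.6 -0.4  0.4] gap 0.0853 t 11.4167
```

play_rows(moves=[[[0.13,0.15,2.5,0,-1],[0.13,0.15,4.5,0,-1],[0.13,0.15,5.8,0,-1],[0.13,0.15,6.4,0,-1],[0.13,0.15,6.4,0,-1],[0.13,0.15,6.4,0,0.0],[0.13,0.15,6.4,0,0.0],[0.13,0.15,6.4,0,0.0]]], newtons=40)

```text
time_s: 12.08
tool_pos: [0.5481, -0.3167, 0.0378]
eef_rot: [-0.232, 0.973, -0.001, 0.001]
ft_force: [-0.7, -0.4, -0.6]
finger_gap: 0.0515
```

play_rows(moves=[[[0,0,0,0,0.3],[0,0,0,0,1],[0,0,0,0,1],[0,0,0,0,1],[0,0,0,0,1],[0,0,0,0,1]]])

```text
time_s: 12.58
tool_pos: [0.5473, -0.3151, 0.0376]
eef_rot: [-0.232, 0.973, 0.001, 0.001]
ft_force: [-2.9, 5.1, 9.3]
finger_gap: 0.0367
```

play_rows(moves=[[[0,0,-1,0,1],[0,0,-3,0,1],[0,0,-6,0,1],[0,0,-9,0,1],[0,0,-12,0,1],[0,0,-14,0,1],[0,0,-14,0,1],[0,0,-14,0,1]]])

```text
time_s: 13.25
tool_pos: [0.5481, -0.3168, 0.1782]
eef_rot: [-0.232, 0.973, -0.001, 0.001]
ft_force: [0.3, -0.0, -2.6]
finger_gap: 0.0369
```

```bash
python3 - <<'E'
from h import *
go(.57,-.1,.18,180)
E
```

```text
row [-11.73  18.36  -0.22] roll 26.81 now [ 0.5481 -0.3168  0.1782] th -153.19 q6 [-30.  -56.8] F [ 0.3 -0.  -2.6] gap 0.0369 t 13.25
```

play_rows(moves=[[[-1.5,2,-0.2,4,1],[-3.5,5,-0.2,8,1],[-5.5,8.5,-0.2,13,1],[-7.5,12,-0.2,18,1],[-9.5,15,-0.2,22,1],[-11,17,-0.2,25,1],[-11.7,18.3,-0.2,26.8,1],[-11.7,18.3,-0.2,26.8,1]]])

```text
time_s: 13.92
tool_pos: [0.5679, -0.0966, 0.1765]
eef_rot: [-0.002, 1.0, 0.001, -0.002]
ft_force: [-0.2, 0.4, -1.3]
finger_gap: 0.0366
```

```bash
python3 - <<'E'
from h import *
go(.5706,.024,.13,180)
E
```

```text
row [-0.33 12.05  4.66] roll 0.18 now [ 0.5679 -0.0966  0.1765] th -179.82 q6 [-9.7 -9.9] F [-0.2  0.4 -1.3] gap 0.0366 t 13.9167
```

play_rows(moves=[[[-0.1,2,0.5,0.2,1],[-0.3,5,1.5,0.2,1],[-0.3,8,2.5,0.2,1],[-0.3,10.5,3.5,0.2,1],[-0.3,11.7,4.3,0.2,1],[-0.3,12,4.6,0.2,1],[-0.3,12,4.6,0.2,1],[-0.3,12,4.6,0.2,1]]])

```text
time_s: 14.58
tool_pos: [0.5718, 0.0189, 0.132]
eef_rot: [0.002, 1.0, -0.0, -0.0]
ft_force: [-0.1, -0.6, -0.9]
finger_gap: 0.0369
```

```bash
python3 - <<'E'
from h import *
go(.5706,.024,.1,180)
f=grab('wrist')
a=ortho(f,.07,.55,.024,.08,.0004); b=ortho(f,.125,.55,.024,.08,.0004)
cv2.imwrite('pics/o5.png',np.hstack([a,b]))
E
```

```text
row [0.12 0.52 3.2 ] roll -0.22 now [0.5718 0.0189 0.132 ] th 179.78 q6 [1.9 2.1] F [-0.1 -0.6 -0.9] gap 0.0369 t 14.5833
```

View pics/o5.png

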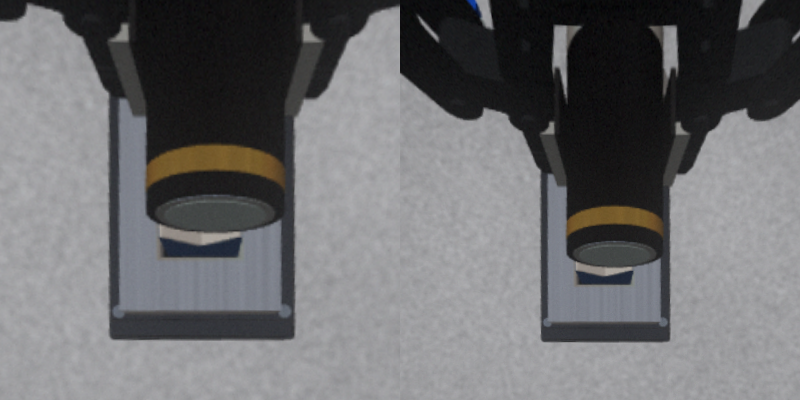

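Picture: barrel above the block, about 5 mm to −y of the groove (barrel centre column 215, groove at 202). I correct it and lower most of the way.

play_rows(moves=[[[0.1,0.3,0,-0.2,1],[0.2,0.53,0.5,-0.2,1],[0.2,0.53,1.2,-0.2,1],[0.2,0.53,2,-0.2,1],[0.2,0.53,2.7,-0.2,1],[0.2,0.53,3.2,-0.2,1],[0.2,0.53,3.5,-0.2,1],[0.2,0.53,3.5,-0.2,1]]])

```text
time_s: 15.3
tool_pos: [0.5693, 0.0253, 0.0962]
eef_rot: [-0.0, 1.0, -0.0, -0.001]
ft_force: [-1.8, 1.5, -1.5]
finger_gap: 0.037
```

play_rows(moves=[[[0,0,0,0,1],[0,0,0,0,1]]])

```text
time_s: 15.47
tool_pos: [0.5703, 0.0254, 0.0975]
eef_rot: [-0.0, 1.0, 0.0, 0.0]
ft_force: [-0.6, -0.5, -0.6]
finger_gap: 0.0364
```

```bash
python3 - <<'E'
from h import *
go(.5700,.0238,.0864,180)
f=grab('wrist')
a=ortho(f,.07,.53,.024,.06,.0003); b=ortho(f,.095,.53,.024,.06,.0003)
cv2.imwrite('pics/o6.png',np.hstack([a,b]))
E
```

```text
row [ 0.03 -0.16  1.11] roll 0.02 now [0.5703 0.0254 0.0975] th -179.98 q6 [2.5 2.5] F [-0.6 -0.5 -0.6] gap 0.0364 t 15.4667
```

View pics/o6.png

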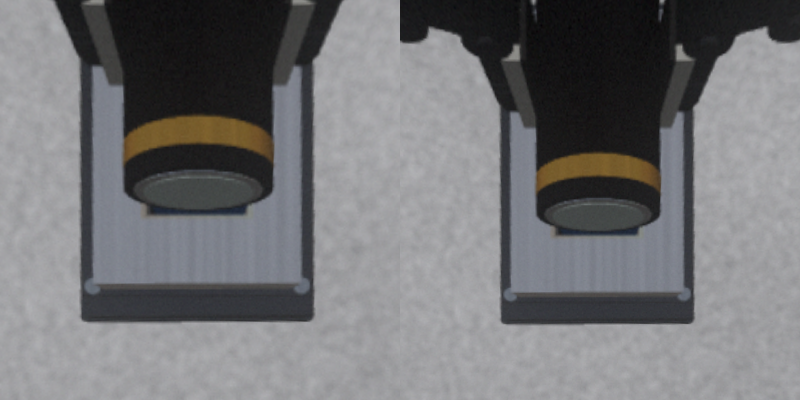

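Barrel centre column 198.5, block about column 198: aligned to roughly 1 mm. I lower it gently, with a small −y shift.

play_rows(moves=[[[0,-0.07,0.2,0,1],[0,-0.07,0.4,0,1],[0,-0.07,0.6,0,1],[0,-0.07,0.8,0,1],[0,-0.07,0.9,0,1],[0,-0.07,0.9,0,1]]])

```text
time_s: 16.02
tool_pos: [0.5697, 0.0246, 0.0879]
eef_rot: [-0.0, 1.0, -0.0, -0.0]
ft_force: [-0.6, 0.2, -1.6]
finger_gap: 0.0369
```

play_rows(moves=[[[0,0,0.1,0,1],[0,0,0.2,0,1],[0,0,0.3,0,1],[0,0,0.3,0,1]]])

```text
time_s: 16.35
tool_pos: [0.5702, 0.0246, 0.0857]
eef_rot: [-0.0, 1.0, -0.0, 0.0]
ft_force: [-1.2, -0.7, 5.2]
finger_gap: 0.037
```

play_rows(moves=[[[0,0,0.08,0,1],[0,0,0.16,0,1],[0,0,0.24,0,1],[0,0,0.3,0,1],[0,0,0.3,0,1],[0,0,0.3,0,1]]])

```text
time_s: 16.85
tool_pos: [0.5702, 0.0246, 0.0832]
eef_rot: [-0.0, 1.0, -0.0, 0.0]
ft_force: [-2.1, 0.2, 7.2]
finger_gap: 0.0368
```

play_rows(moves=[[[0,0,0.06,0,1],[0,0,0.12,0,1],[0,0,0.18,0,1],[0,0,0.18,0,1],[0,0,0.18,0,1],[0,0,0.18,0,1]]])

```text
time_s: 17.35
tool_pos: [0.5702, 0.0246, 0.0817]
eef_rot: [-0.0, 1.0, 0.0, 0.0]
ft_force: [-4.1, -0.2, 11.1]
finger_gap: 0.0369
```

```bash
python3 - <<'E'
from h import *
fz=[]
f=grab('wrist'); P=fpts(f); ok=f['depth']>.04
n=ok&(P[...,2]>.025)&(P[...,2]<.045)&(P[...,0]<.53)&(P[...,0]>.515)&(abs(P[...,1]-.026)<.03)
print('nest top z now',np.median(P[n][:,2]),n.sum())
o=env.observe(); print(o['ft_force'],o['moment'],o['tool_pos'],np.abs(o['joint_vel']).max())
s=grab('scene'); p=pts(s); 
a=ortho(f,.036,.53,.024,.06,.0003); c=cv2.resize(s['img'][150:260,250:370],(436,400),interpolation=cv2.INTER_CUBIC)
cv2.imwrite('pics/o7.png',np.hstack([a[:400,:364],c]))
E
```

```text
nest top z now 0.033929956932294086 2870
[-4.47009229 -0.63395611 11.07805582] [-0.05673728  0.8756352  -0.07206633] [0.57021958 0.02462862 0.08173124] 0.0017613514867889162
```

View pics/o7.png

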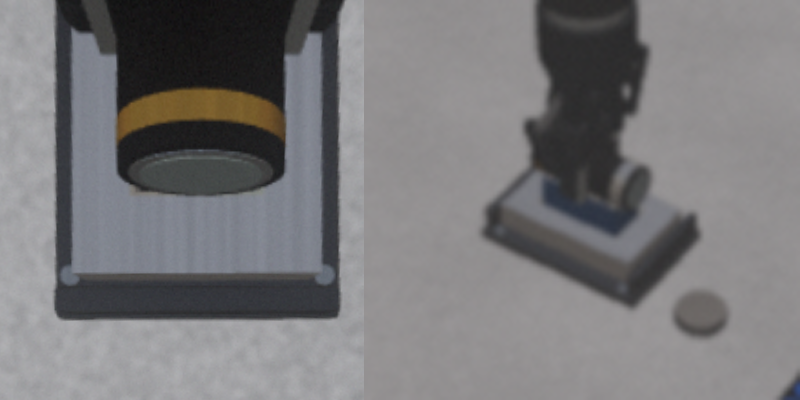

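```bash
python3 -c "
from h import *
print(env.close_job()); o=env.observe(); print(o['time_s'],o['ft_force'],o['tool_pos'])"
```

```text
the job is handed in; nothing more can be done
None
the job is handed in; nothing more can be done
```

I set the V-block in the nest's pocket and let go of it. Then I laid the black lens barrel in the groove and pressed it down, and handed the job in at about 17.5 s with the arm still holding it there. The hand-in gives no verdict.

- **V-block:** right after release it was level and square in the pocket, about 1.4 mm off centre in y against the 3 mm limit. Its top read 69 mm, or 70 mm after correcting a depth bias of about 1.4 mm.
- **Press:** the wrist force was about 11 N and the nest top had dropped about 4.7 mm by camera, which agrees with the stated spring (about 4.7 mm at 11 N).
- **Barrel height:** I worked out the centre at about 51.4 mm above the block's underside, which matches lying on both faces.
- **Balance:** the sideways (y) force was under 1 N, so both faces should be sharing the load. I could not measure the force on each face directly.
- **Left uncorrected:** a force of about −4.5 N along x, with a moment of about 0.9 N m about y, remained at the end. The last picture showed nothing out of place.
- **Bystanders:** I saw no contact with them at any point and left them alone, but I did not measure their positions again at the end.

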